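# Heft two canisters and load the full one into the feeder dock

### The job

One of the two closed sample canisters is full and the other nearly empty, and they look alike. Lift the blue-lidded one well clear of the worktop to feel its weight, stand it back on the worktop, then lift the orange-lidded one in the same way; then lower the heavier one gently into the dock's well until it sits on the sprung floor inside, neither dropping it nor forcing it down, and let go. Leave the lighter one standing upright on the worktop, keep both canisters upright all the time, and do not disturb the other things.

Things in the scene. Friction and masses are not known exactly. Their poses are not given: they have to be found in the camera images.
- blue_canister: closed round canister, upright: aluminium body 44 mm in diameter, foot edge bevelled 3 mm, ribbed blue lid (fixed) 46 mm in diameter on the top 26 mm; 110 mm high in all. Origin at the centre of its underside, z up. Grip it across the lid. Mass 0.25 to 0.8 kg; one of the two is over twice as heavy as the other, not visibly. Its contents can shift 2 mm
- orange_canister: closed round canister, upright: aluminium body 44 mm in diameter, foot edge bevelled 3 mm, ribbed orange lid (fixed) 46 mm in diameter on the top 26 mm; 110 mm high in all. Origin at the centre of its underside, z up. Grip it across the lid. Mass 0.25 to 0.8 kg; one of the two is over twice as heavy as the other, not visibly. Its contents can shift 2 mm
- dock: grey upright feeder tube 88 mm high, 81 mm outside diameter flaring to 93 mm at the top, fixed to the worktop on a dark 130 x 130 mm foot plate; origin at the centre of its underside, z up. Its well is a round vertical bore 49 mm wide, with a funnel mouth that narrows from 61 mm to the bore within the top 12 mm. In the well is a black sprung floor plate, 41 mm across
- well_mouth (a point): centre of the well's mouth, level with the top of the dock (88 mm above the worktop); z up. The unloaded floor plate waits 22 to 60 mm below this point: its height is set anew each time and is not known beforehand
- floor_plate (a joint): how far the sprung floor plate has been pushed down from its unloaded height, in m: 0 unloaded, 0.006 hard on its stop. The spring takes about 1.6 N per mm, so only the heavier canister sinks it more than 3 mm by its own weight; the lighter one sinks it about 2 mm
- vial_a: glass sample vial, 27 mm diameter, 72 mm high, white cap, standing behind the work; origin at the centre of its underside; bystander
- vial_b: a second glass sample vial, 27 mm diameter, 72 mm high, white cap, standing behind the work; origin at the centre of its underside; bystander
- beaker_100: small empty glass beaker, 54 x 58 x 70 mm, standing behind the work; origin at the centre of its underside; bystander
- slide_box: small red and white carton, 34 x 82 x 30 mm, lying on the right; origin at the centre of its underside; bystander
- tape_roll: roll of yellow tape lying flat, 59 mm diameter, 19 mm high, at the far right; origin at the centre of its underside; bystander
Mind the look-alikes: they are no part of the job. Leave any brown, green or pink look-alike of the blue_canister alone.

How it is judged:
By the outcome, as a careful person would: the job done as asked, in the order asked, and still so for the second after the job is handed in, with the robot touching nothing.
It also fails if it takes over 72 s, if anything falls off the work surface, if the arm or the gripper's body presses on something with over 40 N, if the wrist force passes 120 N, or if a joint passes its speed limit or range.

### The arm

A 6-joint arm with a two-finger parallel gripper is mounted at the origin on a cart in front of the work surface, level with it; the furniture and walls round the work are solid. World frame = base frame: x ahead of the robot, y to its left, z up, the work surface at z = 0. Lengths are in m, angles in rad, forces in N, time in s.
With the tool pointing down it reaches from about 0.3 to 0.775 m from the base axis. Payload 14.6 kg.
Tool frame: the origin (TCP) lies on the centre line of the jaws, within the pads' length; the fingertips stand 19 mm ahead of it and the grasp point (between the pads) is the TCP; z points along the fingers, y is the direction in which the jaws open and shut (so a half turn about z gives the same grasp; the last joint's range is limited). The gripper opens to 94 mm and grips with 3 to 60 N. Pads are 16 mm wide; open, the fingers measure 119 mm over their backs; the gripper's body (75 mm by 177 mm) begins 78 mm behind the grasp point.
Start: joints at [-1.298, 0.3, 1.521, -0, 1.321, -0.067], TCP at [0.183, -0.519, 0.224] pointing down, gripper open.
Joint ranges: [-3.03, 3.03], [-0.79, 2.21], [0.23, 2.52], [-1.04, 4.18], [0, 3.07], [-2.55, 2.55]. Speed limits (rad/s): [2.22, 2.22, 2.57, 3.14, 3.14, 3.14].

### API

Orientations are given as [roll, pitch, yaw] about the fixed x, y, z axes, in that order (R = Rz(yaw) Ry(pitch) Rx(roll)).
In Python, from station import ctrl gives the robot as it stands. The module is installed in compiled form; this text tells all that it offers.
- The arm moves only by the shell command python3 -m creep 'ROWS' [FORCE]. ROWS is a JSON object of lists of equal length, an entry for each row: "translation": the shift along the world's x, y, z in mm, a list of three; "yaw": the turn about the world's z in rad; "gripper": the closure in counts, from 0 (fully open) to 255 (shut). A call has 1 to 5 rows; each row is the pose to reach, as a shift and turn from the pose measured when the call began; what a row does not reach only later rows make up. A row lasts 1/12 s, in which the tool goes at most 41.7 mm and 7.16 degrees, less where a joint would pass 70% of its speed; a pose out of reach is approached as far as the arm can. A call with a gripper value outside its range is refused whole. The fingers move at their own pace and stop on an object; FORCE is the grip in N (left out, the last holds). Time passes only in rows, so rows that repeat a pose let the fingers close. It gives the time, the measured TCP pose, the force and the opening at its end, in the units of the state.
- ctrl.get_obs(): the state, without advancing time (a new reading comes with each control period).
- ctrl.camera(name): name is "side" or "top"; returns a dict with "pixels" (400x640x3 uint8, red, green, blue), "depth" (400x640 float32, m along the optical axis (not along the pixel's ray), 0 where there is no reading), "fx", "fy", "cx", "cy" (pixels), "dist" ([k1, k2, p1, p2, k3] as OpenCV has them; the pictures are not rectified), "R" (3x3) and "t" (3): a world point X has camera coordinates R X + t. Camera axes: x right, y down, z forward; pixel columns grow to the right and rows downward; lengths in m; the calibration is good to about 2 mm. A picture is of the moment at which its call begins.
- ctrl.hand_in(): hands the job in, once; it reports no verdict.
The state is a dict: "time_s": time; "qpos": joint angles; "joint_vel": joint speeds; "tau": joint torques, N m; "ee_pos": TCP position; "eef_rot": TCP orientation; "force": force on the tool from outside, world axes, zero at the start; "moment": the same for the moment, N m; "grip_width": finger opening in m.
Only numpy, scipy, OpenCV 4.12 (cv2) and the standard library are available. Lean on these libraries where they do the work, as an engineer would, in place of code of your own. Each camera call takes 0.05 s, during which the arm holds its last target. There are 200 camera calls.

## Working session

There is one attempt and no reset: what is moved stays moved. The work goes in short steps, Python scripts to look and compute and a shell command to move; the robot and the scene stay as the last step left them, time stands still between calls to the robot, and variables do not carry over. Pictures are saved under pics/ and viewed, about 8 in all and at most 12, crops included, and the job is handed in when it is done.

```bash
mkdir -p pics
cat > h.py <<'E'
import numpy as np, cv2
from station import ctrl
def K(c): return np.array([[c["fx"],0,c["cx"]],[0,c["fy"],c["cy"]],[0,0,1.]])
def world(c):
    h,w=c["depth"].shape
    u,v=np.meshgrid(np.arange(w),np.arange(h))
    p=cv2.undistortPoints(np.stack([u,v],-1).reshape(-1,1,2).astype(np.float32),K(c),np.array(c["dist"],float)).reshape(h,w,2)
    z=c["depth"]; X=np.dstack([p[...,0]*z,p[...,1]*z,z])
    W=(X-np.array(c["t"]))@np.array(c["R"]); W[z==0]=np.nan
    return W
def snap(name,f):
    c=ctrl.camera(name); cv2.imwrite("pics/"+f,c["pixels"][...,::-1]); np.savez("pics/"+f+".npz",W=world(c),p=c["pixels"]); return c
E
python3 - <<'E'
from h import *
print(ctrl.get_obs())
for n in("top","side"):
    c=snap(n,n+"0.png"); print(n,-np.array(c["R"]).T@c["t"],np.array(c["R"])[2])
E
```

```text
{'time_s': 0.0, 'qpos': array([-1.29759098e+00,  3.00468623e-01,  1.52159014e+00, -2.61650914e-06,
        1.32075022e+00, -6.66136666e-02]), 'joint_vel': array([-0.00104961,  0.00053045,  0.00014557, -0.0008815 , -0.00016287,
        0.00159132]), 'tau': array([ 2.55375220e-03, -5.31804514e+01, -3.52740777e+01,  7.09030917e-02,
        2.43934459e-02, -1.06055393e-04]), 'ee_pos': array([ 0.18324397, -0.51830346,  0.22388386]), 'eef_rot': array([-3.14037885e+00, -7.84355223e-05,  3.39819616e-01]), 'force': array([ 0.47544247, -0.44976006,  0.15822031]), 'moment': array([-0.01264951,  0.00469628, -0.05950171]), 'grip_width': 0.09369474825906612}
top [ 0.37943199 -0.07377305  0.98836026] [ 0.20434322 -0.0135579  -0.97880541]
side [0.41629322 0.98016938 0.76084602] [ 0.1081346  -0.83821446 -0.53451232]
```

View pics/top0.png

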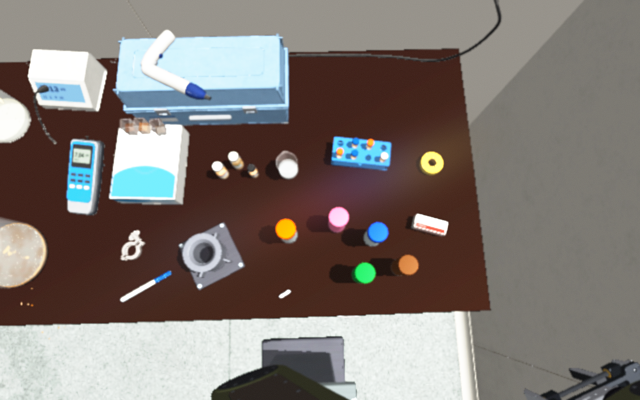

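View pics/side0.png

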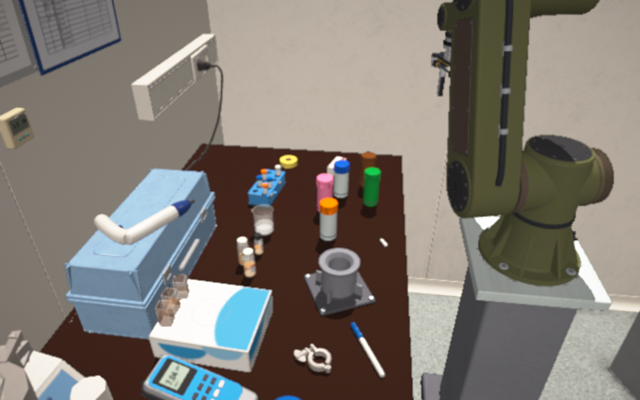

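Top view: orange lid (286,229), blue (377,233), with look-alikes pink (338,219), green (364,272) and brown (408,265); dock mouth about (203,253). The side view confirms all are upright.

```bash
cat > m.py <<'E'
from h import *
import sys
def lids(W,p):
    hsv=cv2.cvtColor(p,cv2.COLOR_RGB2HSV); H,S=hsv[...,0].astype(int),hsv[...,1]
    out={}
    for n,(a,b) in dict(orange=(10,22),blue=(100,120),pink=(150,176),green=(50,75),brown=(5,16)).items():
        m=(H>=a)&(H<=b)&(S>90)&(W[...,2]>.1-(0 if len(sys.argv)<9 else 0))&(W[...,2]<.12)&(W[...,0]<.56)&(W[...,0]>.25)
        k,l,s,_=cv2.connectedComponentsWithStats(m.astype(np.uint8))
        for i in range(1,k):
            if s[i,4]>60:
                q=W[l==i]; c,r=cv2.minEnclosingCircle(q[:,:2].astype(np.float32)); print(n,s[i,4],"c",np.round(c,4),"r",round(r,4),"mean",np.round(q.mean(0),4))
if __name__=="__main__":
    for n in("top","side"):
        d=np.load(f"pics/{n}0.png.npz"); W,p=d["W"],d["p"]; print(n); lids(W,p)
        m=(abs(W[...,2]-.088)<.004)&(W[...,0]<.5)&(W[...,0]>.2)&(W[...,1]>.05)&(W[...,1]<.3)
        k,l,s,_=cv2.connectedComponentsWithStats(m.astype(np.uint8)); i=1+s[1:,4].argmax()
        q=W[l==i]; print("dock",len(q),cv2.minEnclosingCircle(q[:,:2].astype(np.float32)),q.mean(0))
        c=cv2.minEnclosingCircle(q[:,:2].astype(np.float32))[0]
        e=np.hypot(W[...,0]-c[0],W[...,1]-c[1])<.018
        print("in well z",np.round(np.nanpercentile(W[e][:,2],[1,10,50,90]),3))
        f=(W[...,2]<.075)&(W[...,2]>.012)&(np.hypot(W[...,0]-c[0],W[...,1]-c[1])<.09)&(np.hypot(W[...,0]-c[0],W[...,1]-c[1])>.05)
        print("off tube",f.sum(), W[f].min(0) if f.any() else 0, W[f].max(0) if f.any() else 0)
E
python3 m.py
python3 -c "
import cv2
a=cv2.imread('pics/top0.png')[180:310,150:330];cv2.imwrite('pics/crop1.png',cv2.resize(a,None,fx=4,fy=4,interpolation=2))"
```

```text
top
orange 115 c [ 0.5192 -0.0033] r 0.0238 mean [0.5217 0.0009 0.1091]
orange 329 c [ 0.4268 -0.2824] r 0.0235 mean [ 0.4263 -0.2821  0.1101]
blue 317 c [ 0.5039 -0.2179] r 0.0234 mean [ 0.5038 -0.2177  0.11  ]
green 330 c [ 0.4119 -0.1825] r 0.0237 mean [ 0.4115 -0.1822  0.1101]
brown 329 c [ 0.4268 -0.2824] r 0.0235 mean [ 0.4263 -0.2821  0.1101]
dock 523 ((0.4713466167449951, 0.1959306001663208), 0.045453205704689026) [0.46214943 0.1966246  0.08773984]
in well z [0.031 0.032 0.034 0.036]
off tube 68 [0.39244461 0.11685002 0.01201976] [0.55119756 0.27374397 0.03910963]
side
orange 116 c [ 0.4277 -0.2773] r 0.0226 mean [ 0.4272 -0.2742  0.109 ]
orange 186 c [ 0.5179 -0.0018] r 0.0241 mean [0.5189 0.003  0.1094]
blue 119 c [ 0.5039 -0.2167] r 0.025 mean [ 0.5035 -0.2101  0.109 ]
green 146 c [ 0.4143 -0.1805] r 0.0248 mean [ 0.4129 -0.1757  0.1093]
brown 117 c [ 0.4285 -0.277 ] r 0.0234 mean [ 0.4274 -0.2743  0.109 ]
brown 76 c [5.206e-01 4.000e-04] r 0.0232 mean [0.5212 0.01   0.1067]
dock 425 ((0.47085556387901306, 0.19523407518863678), 0.04752005264163017) [0.46259195 0.19609973 0.0882185 ]
in well z nan
off tube 130 [0.39345024 0.16607369 0.01200282] [0.55365924 0.27800136 0.03945453]
  return np.nanmean(a, axis, out=out, keepdims=keepdims)
```

View pics/crop1.png

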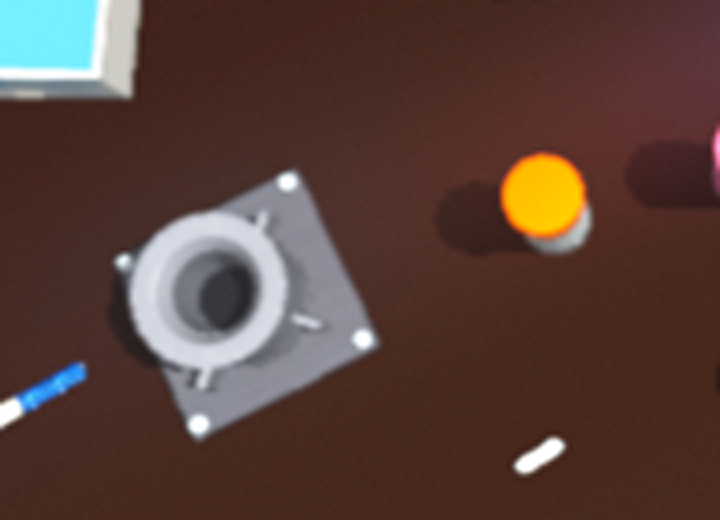

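Crop: dock mouth centre about crop (209,290), floor plate visible and dark in the well; the orange lid is clear of neighbours. Next I refine the circle centres by fitting them to models.

```bash
cat > fit.py <<'E'
from h import *
from scipy.optimize import least_squares
def circ(q,R):
    # robust fit of convex hull to known radius
    h=cv2.convexHull(q[:,:2].astype(np.float32))[:,0]; c0=q[:,:2].mean(0)
    s=least_squares(lambda c:np.hypot(*(h-c).T)-R,c0,loss="soft_l1",f_scale=.001); return s.x,np.sqrt(np.mean(s.fun**2))
def run(f):
    d=np.load(f); W,p=d["W"],d["p"]; hsv=cv2.cvtColor(p,cv2.COLOR_RGB2HSV); H,S=hsv[...,0].astype(int),hsv[...,1]
    for n,(a,b) in dict(orange=(9,32),blue=(98,122),pink=(145,178),green=(50,80)).items():
        m=(H>=a)&(H<=b)&(S>60)&(abs(W[...,2]-.11)<.004)&(W[...,0]<.6)&(W[...,1]<.1)
        k,l,s,_=cv2.connectedComponentsWithStats(m.astype(np.uint8))
        for i in range(1,k):
            if s[i,4]>60: c,e=circ(W[l==i],.023); print(n,s[i,4],np.round(c,4),round(e*1e3,2))
    m=(abs(W[...,2]-.088)<.003)&(W[...,0]<.53)&(W[...,0]>.4)&(W[...,1]>.14)&(W[...,1]<.25)
    q=W[m]; g=q[:,:2]
    # centre: points should lie within annulus 30.5..46.5
    cost=lambda c:(lambda r:np.maximum(0,r-.0465)+np.maximum(0,.0305-r))(np.hypot(*(g-c).T)).sum()
    xs=np.mgrid[.455:.485:61j,.18:.21:61j].reshape(2,-1).T; C=np.array([cost(c) for c in xs]); ok=C<C.min()+.003
    print("dock",len(g),xs[C.argmin()],xs[ok].mean(0),C.min())
    c=xs[C.argmin()]; r=np.hypot(W[...,0]-c[0],W[...,1]-c[1])
    w=W[r<.0235]; print("well z hist",np.histogram(w[:,2],np.arange(.02,.1,.005)))
if __name__=="__main__":
    for n in("top","side"): print(n); run(f"pics/{n}0.png.npz")
E
python3 fit.py
```

```text
top
orange 301 [ 0.5189 -0.004 ] 0.43
orange 319 [ 0.4267 -0.2828] 0.42
blue 304 [ 0.5043 -0.2184] 0.59
green 314 [ 0.4117 -0.1832] 0.77
dock 599 [0.4725 0.1955] [0.4725 0.1955] 0.026666204509897186
well z hist (array([  2,   3, 108,  48,   4,   3,   0,   2,   1,   2,   1,   0,   0,
         0,   0]), array([0.02 , 0.025, 0.03 , 0.035, 0.04 , 0.045, 0.05 , 0.055, 0.06 ,
       0.065, 0.07 , 0.075, 0.08 , 0.085, 0.09 , 0.095]))
side
orange 94 [ 0.428  -0.2809] 1.99
orange 154 [ 0.5185 -0.0017] 1.32
orange 197 [0.0185 0.0524] 33.45
blue 97 [ 0.5035 -0.215 ] 1.54
pink 126 [ 0.5448 -0.1261] 1.22
green 119 [ 0.4134 -0.1805] 1.26
dock 514 [0.4735 0.1975] [0.4735     0.19735714] 0.02914642702363444
well z hist (array([0, 0, 0, 0, 0, 0, 0, 0, 2, 0, 0, 2, 0, 0, 0]), array([0.02 , 0.025, 0.03 , 0.035, 0.04 , 0.045, 0.05 , 0.055, 0.06 ,
       0.065, 0.07 , 0.075, 0.08 , 0.085, 0.09 , 0.095]))
```

```bash
python3 -m creep '{"translation":[[30,28,0],[60,56,0],[90,84,0],[120,112,0],[150,140,0]],"yaw":[0,0,0,0,0],"gripper":[0,0,0,0,0]}' 30
python3 -m creep '{"translation":[[30,28,0],[60,56,0],[90,84,0],[120,112,0],[150,140,0]],"yaw":[0,0,0,0,0],"gripper":[0,0,0,0,0]}'; python3 -m creep '{"translation":[[0,0,0],[0,0,0]],"yaw":[0,0],"gripper":[0,0]}'
```

```text
time_s: 0.52
ee_pos: [0.3342, -0.3767, 0.2238]
eef_rot: [-3.14, 0.0, 0.339]
force: [0.9, -1.0, 0.8]
grip_width: 0.0941
time_s: 0.93
ee_pos: [0.4853, -0.2349, 0.2237]
eef_rot: [-3.14, 0.0, 0.339]
force: [-0.1, -0.3, -0.6]
grip_width: 0.0941
time_s: 1.1
ee_pos: [0.4862, -0.2333, 0.2231]
eef_rot: [-3.139, 0.001, 0.343]
force: [0.3, -0.2, 0.0]
grip_width: 0.0939
```

```bash
python3 -m creep '{"translation":[[9,8,0],[18,16,0],[18,16,-30],[18,16,-50],[18,16,-70]],"yaw":[0,0,0,0,0],"gripper":[0,0,0,0,0]}'
python3 -m creep '{"translation":[[0,0,0],[0,0,0]],"yaw":[0,0],"gripper":[0,0]}'
```

```text
time_s: 1.52
ee_pos: [0.5041, -0.2174, 0.152]
eef_rot: [-3.139, 0.001, 0.342]
force: [0.2, -0.1, 0.8]
grip_width: 0.0939
time_s: 1.68
ee_pos: [0.5039, -0.2176, 0.1517]
eef_rot: [-3.138, 0.002, 0.341]
force: [-0.5, -0.5, -0.1]
grip_width: 0.0939
```

```bash
python3 -m creep '{"translation":[[0,0,-18],[0,0,-36],[0,0,-54],[0,0,-54],[0,0,-54]],"yaw":[0,0,0,0,0],"gripper":[0,0,0,60,90]}'
for i in 1 2; do python3 -m creep '{"translation":[[0,0,0],[0,0,0],[0,0,0],[0,0,0],[0,0,0]],"yaw":[0,0,0,0,0],"gripper":[120,150,180,220,255]}' 30; done
```

```text
time_s: 2.1
ee_pos: [0.5042, -0.2179, 0.0988]
eef_rot: [-3.138, 0.002, 0.34]
force: [0.0, -0.2, -0.3]
grip_width: 0.0838
time_s: 2.52
ee_pos: [0.5043, -0.2179, 0.0992]
eef_rot: [-3.139, 0.001, 0.34]
force: [0.5, -0.7, -0.6]
grip_width: 0.0507
time_s: 2.93
ee_pos: [0.5045, -0.218, 0.0994]
eef_rot: [-3.139, 0.001, 0.34]
force: [1.2, -1.4, 2.9]
grip_width: 0.045
```

```bash
Z='[0,0,0,0,0]'; python3 -m creep '{"translation":[[0,0,5],[0,0,15],[0,0,27],[0,0,40],[0,0,52]],"yaw":[0,0,0,0,0],"gripper":[255,255,255,255,255]}'
python3 -m creep '{"translation":[[0,0,10],[0,0,20],[0,0,28],[0,0,30],[0,0,30]],"yaw":[0,0,0,0,0],"gripper":[255,255,255,255,255]}'
for i in 1 2 3; do python3 -m creep '{"translation":[[0,0,0],[0,0,0],[0,0,0],[0,0,0]],"yaw":[0,0,0,0],"gripper":[255,255,255,255]}'; done
```

```text
time_s: 3.35
ee_pos: [0.5045, -0.2181, 0.1532]
eef_rot: [-3.14, 0.001, 0.34]
force: [0.2, -0.3, -2.7]
grip_width: 0.0457
time_s: 3.77
ee_pos: [0.5047, -0.2181, 0.1838]
eef_rot: [-3.14, 0.0, 0.34]
force: [0.4, -0.8, -3.9]
grip_width: 0.0457
time_s: 4.1
ee_pos: [0.5046, -0.218, 0.1833]
eef_rot: [-3.139, 0.001, 0.34]
force: [0.9, 0.3, -2.3]
grip_width: 0.0453
time_s: 4.43
ee_pos: [0.5046, -0.2181, 0.1833]
eef_rot: [-3.139, 0.001, 0.34]
force: [0.7, -0.1, -2.8]
grip_width: 0.0454
time_s: 4.77
ee_pos: [0.5045, -0.2181, 0.1833]
eef_rot: [-3.139, 0.001, 0.34]
force: [0.2, -0.1, -2.9]
grip_width: 0.0457
```

Blue weighs about 2.8 N, so it is probably the light one. I'll set it back down.

```bash
python3 -m creep '{"translation":[[0,0,-15],[0,0,-35],[0,0,-55],[0,0,-70],[0,0,-77]],"yaw":[0,0,0,0,0],"gripper":[255,255,255,255,255]}'
python3 -m creep '{"translation":[[0,0,-1],[0,0,-2],[0,0,-3],[0,0,-4],[0,0,-5]],"yaw":[0,0,0,0,0],"gripper":[255,255,255,255,255]}'
```

```text
time_s: 5.18
ee_pos: [0.5038, -0.2177, 0.1043]
eef_rot: [-3.138, 0.002, 0.34]
force: [0.9, 0.1, -3.5]
grip_width: 0.0455
time_s: 5.6
ee_pos: [0.5041, -0.2178, 0.1]
eef_rot: [-3.138, 0.002, 0.34]
force: [0.1, -0.1, -3.3]
grip_width: 0.0456
```

```bash
python3 -m creep '{"translation":[[0,0,0],[0,0,0]],"yaw":[0,0],"gripper":[255,255]}'
```

```text
time_s: 5.77
ee_pos: [0.5043, -0.2179, 0.1004]
eef_rot: [-3.139, 0.001, 0.34]
force: [0.4, -0.4, -4.3]
grip_width: 0.0453
```

```bash
python3 -m creep '{"translation":[[0,0,-0.5],[0,0,-1],[0,0,-1.5],[0,0,-1.5]],"yaw":[0,0,0,0],"gripper":[255,255,255,255]}'
```

```text
time_s: 6.1
ee_pos: [0.5046, -0.218, 0.0994]
eef_rot: [-3.14, 0.0, 0.34]
force: [-1.0, -0.3, 4.0]
grip_width: 0.0453
```

```bash
python3 -m creep '{"translation":[[0,0,0],[0,0,0],[0,0,0],[0,0,0],[0,0,0]],"yaw":[0,0,0,0,0],"gripper":[110,90,60,30,0]}'
python3 -m creep '{"translation":[[0,0,0],[0,0,0],[0,0,0],[0,0,10],[0,0,30]],"yaw":[0,0,0,0,0],"gripper":[0,0,0,0,0]}'
python3 -m creep '{"translation":[[0,0,30],[0,0,60],[0,0,90],[0,0,97],[0,0,97]],"yaw":[0,0,0,0,0],"gripper":[0,0,0,0,0]}'
python3 - <<'E'
from h import *
snap("side","side1.png");snap("top","top1.png")
import fit
fit.run("pics/top1.png.npz")
o=ctrl.get_obs();print(o["force"],o["ee_pos"],o["qpos"])
E
```

```text
time_s: 6.52
ee_pos: [0.5045, -0.218, 0.0993]
eef_rot: [-3.139, 0.001, 0.34]
force: [-0.2, 0.0, 0.6]
grip_width: 0.0754
time_s: 6.93
ee_pos: [0.5037, -0.2176, 0.1283]
eef_rot: [-3.137, 0.003, 0.34]
force: [-0.9, -0.1, 0.1]
grip_width: 0.0942
time_s: 7.35
ee_pos: [0.5043, -0.2179, 0.2283]
eef_rot: [-3.14, -0.0, 0.34]
force: [-0.4, 0.2, 0.5]
grip_width: 0.0937
orange 301 [ 0.5189 -0.0036] 0.74
pink 146 [ 0.5429 -0.1286] 2.35
dock 641 [0.4725 0.195 ] [0.47235714 0.195     ] 0.034872393394888485
well z hist (array([  3,   1, 109,  42,   0,   2,   1,   1,   0,   0,   0,   2,   0,
         0,   0]), array([0.02 , 0.025, 0.03 , 0.035, 0.04 , 0.045, 0.05 , 0.055, 0.06 ,
       0.065, 0.07 , 0.075, 0.08 , 0.085, 0.09 , 0.095]))
[ 0.05895666  0.79384551 -0.90019924] [ 0.50336156 -0.21742786  0.22474039] [-4.75026750e-01  2.99428662e-01  1.52092678e+00  1.08183383e-03
  1.32755981e+00  7.55118637e-01]
```

View pics/side1.png

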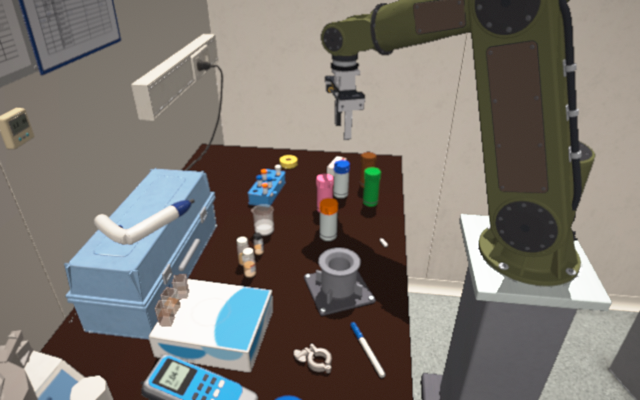

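Blue stands upright at (342,175), back in place, and nothing else has moved. Now orange at (0.519,-0.003).

```bash
python3 -m creep '{"translation":[[2,25,0],[4,55,0],[6,85,0],[8,110,0],[10,130,0]],"yaw":[0,0,0,0,0],"gripper":[0,0,0,0,0]}'
python3 -m creep '{"translation":[[2,28,0],[4,56,0],[6,76,0],[6,84,0],[6,84,0]],"yaw":[0,0,0,0,0],"gripper":[0,0,0,0,0]}'
python3 -m creep '{"translation":[[0,0,-20],[0,0,-45],[0,0,-65],[0,0,-73],[0,0,-73]],"yaw":[0,0,0,0,0],"gripper":[0,0,0,0,0]}'
```

```text
time_s: 7.87
ee_pos: [0.5127, -0.0855, 0.2231]
eef_rot: [-3.135, 0.006, 0.341]
force: [1.1, 0.7, -0.6]
grip_width: 0.0939
time_s: 8.28
ee_pos: [0.5183, -0.0004, 0.2219]
eef_rot: [-3.134, 0.008, 0.343]
force: [-0.1, -0.0, 0.0]
grip_width: 0.0942
time_s: 8.7
ee_pos: [0.5174, -0.0012, 0.1469]
eef_rot: [-3.132, 0.011, 0.342]
force: [0.2, 0.4, -0.1]
grip_width: 0.0937
```

```bash
python3 -m creep '{"translation":[[1.5,-2,0],[1.5,-2,-20],[1.5,-2,-40],[1.5,-2,-48],[1.5,-2,-48]],"yaw":[0,0,0,0,0],"gripper":[0,0,0,0,60]}'
for i in 1 2; do python3 -m creep '{"translation":[[0,0,0],[0,0,0],[0,0,0],[0,0,0],[0,0,0]],"yaw":[0,0,0,0,0],"gripper":[120,150,180,220,255]}' 35; done
```

```text
time_s: 9.12
ee_pos: [0.5185, -0.0036, 0.0983]
eef_rot: [-3.132, 0.013, 0.342]
force: [-0.0, 0.5, 0.1]
grip_width: 0.0903
time_s: 9.53
ee_pos: [0.5188, -0.0036, 0.0989]
eef_rot: [-3.132, 0.012, 0.342]
force: [-0.8, -0.7, -0.2]
grip_width: 0.0571
time_s: 9.95
ee_pos: [0.5189, -0.0035, 0.0992]
eef_rot: [-3.132, 0.012, 0.342]
force: [-1.1, 0.6, 4.0]
grip_width: 0.0449
```

```bash
python3 -m creep '{"translation":[[0,0,5],[0,0,15],[0,0,27],[0,0,40],[0,0,52]],"yaw":[0,0,0,0,0],"gripper":[255,255,255,255,255]}'
python3 -m creep '{"translation":[[0,0,10],[0,0,20],[0,0,28],[0,0,30],[0,0,30]],"yaw":[0,0,0,0,0],"gripper":[255,255,255,255,255]}'
for i in 1 2 3; do python3 -m creep '{"translation":[[0,0,0],[0,0,0],[0,0,0],[0,0,0]],"yaw":[0,0,0,0],"gripper":[255,255,255,255]}'; done
```

```text
time_s: 10.37
ee_pos: [0.5186, -0.0036, 0.152]
eef_rot: [-3.132, 0.013, 0.342]
force: [0.4, 0.9, -6.6]
grip_width: 0.0455
time_s: 10.78
ee_pos: [0.5187, -0.0036, 0.1824]
eef_rot: [-3.132, 0.012, 0.342]
force: [-0.0, -0.5, -6.6]
grip_width: 0.0451
time_s: 11.12
ee_pos: [0.5186, -0.0036, 0.182]
eef_rot: [-3.132, 0.013, 0.342]
force: [-0.1, -0.7, -7.0]
grip_width: 0.0456
time_s: 11.45
ee_pos: [0.5185, -0.0036, 0.1819]
eef_rot: [-3.132, 0.013, 0.342]
force: [-0.5, -0.1, -8.2]
grip_width: 0.0458
time_s: 11.78
ee_pos: [0.5186, -0.0036, 0.1819]
eef_rot: [-3.132, 0.013, 0.342]
force: [0.7, 0.1, -7.2]
grip_width: 0.0453
```

Orange weighs about 7.2 N against 2.8 N, so it is the heavy one. I'll take it over the dock.

```bash
python3 -m creep '{"translation":[[0,0,12],[0,0,30],[-4,15,42],[-9,37,45],[-14,60,45]],"yaw":[0,0,0,0,0],"gripper":[255,255,255,255,255]}'
python3 -m creep '{"translation":[[-6,24,0],[-12,48,0],[-18,72,0],[-23,94,0],[-26,108,0]],"yaw":[0,0,0,0,0],"gripper":[255,255,255,255,255]}'
python3 -m creep '{"translation":[[-3,13,0],[-6,24,0],[-6,28,0],[-6,28,0],[-6,28,0]],"yaw":[0,0,0,0,0],"gripper":[255,255,255,255,255]}'
python3 - <<'E'
from h import *
snap("top","top2.png");snap("side","side2.png")
d=np.load("pics/top2.png.npz");a=d["p"][150:300,130:330,::-1]; b=np.load("pics/side2.png.npz")["p"][170:320,250:450,::-1]
cv2.imwrite("pics/c2.png",cv2.resize(np.hstack([a,b]),None,fx=2,fy=2))
o=ctrl.get_obs();print(o["force"],o["ee_pos"],o["eef_rot"])
E
```

```text
time_s: 12.2
ee_pos: [0.5048, 0.0567, 0.2281]
eef_rot: [-3.132, 0.011, 0.341]
force: [1.6, -0.4, -6.9]
grip_width: 0.0453
time_s: 12.62
ee_pos: [0.4781, 0.1666, 0.2282]
eef_rot: [-3.132, 0.011, 0.342]
force: [-0.4, -0.1, -7.6]
grip_width: 0.045
time_s: 13.03
ee_pos: [0.4722, 0.1942, 0.2281]
eef_rot: [-3.132, 0.011, 0.342]
force: [-0.1, -0.5, -7.0]
grip_width: 0.0452
[ 0.65863546 -0.76684598 -7.1369387 ] [0.47230351 0.19391235 0.22819893] [-3.1321449   0.01068311  0.34096029]
```

View pics/c2.png

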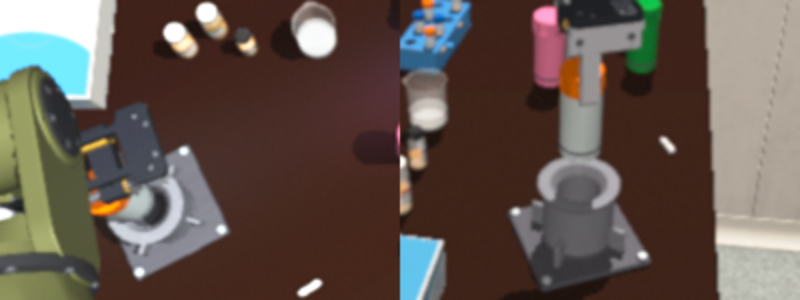

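The crops show the canister hanging upright over the mouth, jaws clear of the dock. I'll descend while watching the force.

```bash
python3 -m creep '{"translation":[[0,1,-5],[0.2,1.8,-15],[0.2,1.8,-25],[0.2,1.8,-33],[0.2,1.8,-38]],"yaw":[0,0,0,0,0],"gripper":[255,255,255,255,255]}'
python3 -m creep '{"translation":[[0,0,-1.5],[0,0,-3],[0,0,-4.5],[0,0,-6],[0,0,-7.5]],"yaw":[0,0,0,0,0],"gripper":[255,255,255,255,255]}'
```

```text
time_s: 13.55
ee_pos: [0.472, 0.1954, 0.1884]
eef_rot: [-3.132, 0.013, 0.341]
force: [0.3, 0.7, -7.6]
grip_width: 0.0454
time_s: 13.97
ee_pos: [0.4722, 0.1955, 0.181]
eef_rot: [-3.132, 0.012, 0.341]
force: [0.7, 0.6, -7.6]
grip_width: 0.0457
```

```bash
python3 -m creep '{"translation":[[0,0,-1.2],[0,0,-2.4],[0,0,-3.6],[0,0,-4.8],[0,0,-6]],"yaw":[0,0,0,0,0],"gripper":[255,255,255,255,255]}'
```

```text
time_s: 14.38
ee_pos: [0.4721, 0.1955, 0.1749]
eef_rot: [-3.132, 0.012, 0.341]
force: [-1.1, -0.8, -7.2]
grip_width: 0.0449
```

```bash
python3 -m creep '{"translation":[[0,0,-1.2],[0,0,-2.4],[0,0,-3.6],[0,0,-4.8],[0,0,-6]],"yaw":[0,0,0,0,0],"gripper":[255,255,255,255,255]}'
```

```text
time_s: 14.8
ee_pos: [0.4722, 0.1955, 0.1688]
eef_rot: [-3.132, 0.012, 0.341]
force: [0.4, -0.1, -7.7]
grip_width: 0.045
```

```bash
python3 -m creep '{"translation":[[0,0,-1.2],[0,0,-2.4],[0,0,-3.6],[0,0,-4.8],[0,0,-6]],"yaw":[0,0,0,0,0],"gripper":[255,255,255,255,255]}'
```

```text
time_s: 15.22
ee_pos: [0.4722, 0.1955, 0.1627]
eef_rot: [-3.132, 0.012, 0.341]
force: [0.1, -0.7, -8.1]
grip_width: 0.0456
```

```bash
python3 -m creep '{"translation":[[0,0,-1.2],[0,0,-2.4],[0,0,-3.6],[0,0,-4.8],[0,0,-6]],"yaw":[0,0,0,0,0],"gripper":[255,255,255,255,255]}'
```

```text
time_s: 15.63
ee_pos: [0.4722, 0.1955, 0.1566]
eef_rot: [-3.132, 0.012, 0.341]
force: [0.1, 0.5, -7.2]
grip_width: 0.0452
```

```bash
python3 -m creep '{"translation":[[0,0,-1.2],[0,0,-2.4],[0,0,-3.6],[0,0,-4.8],[0,0,-6]],"yaw":[0,0,0,0,0],"gripper":[255,255,255,255,255]}'
```

```text
time_s: 16.05
ee_pos: [0.4722, 0.1955, 0.1505]
eef_rot: [-3.132, 0.012, 0.341]
force: [-0.1, 0.6, -7.4]
grip_width: 0.0456
```

```bash
python3 -m creep '{"translation":[[0,0,-1.2],[0,0,-2.4],[0,0,-3.6],[0,0,-4.8],[0,0,-6]],"yaw":[0,0,0,0,0],"gripper":[255,255,255,255,255]}'
```

```text
time_s: 16.47
ee_pos: [0.4722, 0.1955, 0.1444]
eef_rot: [-3.132, 0.012, 0.341]
force: [0.7, 0.6, -7.7]
grip_width: 0.0455
```

```bash
python3 -m creep '{"translation":[[0,0,-1],[0,0,-2],[0,0,-3],[0,0,-4],[0,0,-4]],"yaw":[0,0,0,0,0],"gripper":[255,255,255,255,255]}'
```

```text
time_s: 16.88
ee_pos: [0.4721, 0.1955, 0.1402]
eef_rot: [-3.132, 0.012, 0.341]
force: [-0.6, 0.5, -7.2]
grip_width: 0.0454
```

```bash
python3 -m creep '{"translation":[[0,0,-1],[0,0,-2],[0,0,-3],[0,0,-3],[0,0,-3]],"yaw":[0,0,0,0,0],"gripper":[255,255,255,255,255]}'
```

```text
time_s: 17.3
ee_pos: [0.4721, 0.1955, 0.1371]
eef_rot: [-3.132, 0.013, 0.341]
force: [-0.7, 0.3, -7.3]
grip_width: 0.0453
```

```bash
python3 -m creep '{"translation":[[0,0,-1],[0,0,-2],[0,0,-2],[0,0,-2]],"yaw":[0,0,0,0],"gripper":[255,255,255,255]}'
```

```text
time_s: 17.63
ee_pos: [0.4721, 0.1955, 0.135]
eef_rot: [-3.132, 0.013, 0.341]
force: [-0.0, 0.4, -8.2]
grip_width: 0.0453
```

```bash
python3 -m creep '{"translation":[[0,0,-1],[0,0,-1.5],[0,0,-1.5]],"yaw":[0,0,0],"gripper":[255,255,255]}'
```

```text
time_s: 17.88
ee_pos: [0.472, 0.1955, 0.1334]
eef_rot: [-3.132, 0.013, 0.341]
force: [-0.2, 0.5, -7.2]
grip_width: 0.0456
```

```bash
python3 -m creep '{"translation":[[0,0,-1],[0,0,-1.5],[0,0,-1.5]],"yaw":[0,0,0],"gripper":[255,255,255]}'
```

```text
time_s: 18.13
ee_pos: [0.4721, 0.1955, 0.1319]
eef_rot: [-3.132, 0.013, 0.341]
force: [-0.3, 0.6, -4.8]
grip_width: 0.0454
```

Floor contact at TCP z of about 0.133, near the measured plate height. I expect about 4.5 mm of sink.

```bash
python3 -m creep '{"translation":[[0,0,-0.8],[0,0,-1.5],[0,0,-1.5]],"yaw":[0,0,0],"gripper":[255,255,255]}'
```

```text
time_s: 18.38
ee_pos: [0.4722, 0.1955, 0.1305]
eef_rot: [-3.132, 0.012, 0.341]
force: [-1.0, -0.0, -3.0]
grip_width: 0.0452
```

```bash
python3 -m creep '{"translation":[[0,0,-0.5],[0,0,-1],[0,0,-1],[0,0,-1]],"yaw":[0,0,0,0],"gripper":[255,255,255,255]}'
```

```text
time_s: 18.72
ee_pos: [0.4722, 0.1956, 0.1297]
eef_rot: [-3.132, 0.012, 0.341]
force: [0.1, 0.0, -2.1]
grip_width: 0.0452
```

```bash
python3 -m creep '{"translation":[[0,0,-0.5],[0,0,-1],[0,0,-1],[0,0,-1]],"yaw":[0,0,0,0],"gripper":[255,255,255,255]}'
```

```text
time_s: 19.05
ee_pos: [0.4723, 0.1955, 0.1287]
eef_rot: [-3.132, 0.012, 0.341]
force: [-1.6, 0.0, -0.6]
grip_width: 0.0449
```

The weight is carried by the spring (residual -0.6 N). Releasing.

```bash
python3 -m creep '{"translation":[[0,0,0],[0,0,0],[0,0,0],[0,0,0],[0,0,0]],"yaw":[0,0,0,0,0],"gripper":[110,90,60,30,0]}'
python3 -m creep '{"translation":[[0,0,0],[0,0,0],[0,0,0],[0,0,8],[0,0,25]],"yaw":[0,0,0,0,0],"gripper":[0,0,0,0,0]}'
python3 -m creep '{"translation":[[0,0,30],[0,0,60],[0,0,80],[0,-20,85],[0,-40,85]],"yaw":[0,0,0,0,0],"gripper":[0,0,0,0,0]}'
python3 -m creep '{"translation":[[0,-30,0],[0,-65,0],[0,-100,0],[0,-130,0],[0,-145,0]],"yaw":[0,0,0,0,0],"gripper":[0,0,0,0,0]}'
python3 -m creep '{"translation":[[0,0,0],[0,0,0],[0,0,0]],"yaw":[0,0,0],"gripper":[0,0,0]}'
python3 - <<'E'
from h import *
import fit
snap("top","top3.png");snap("side","side3.png")
for n in("top","side"):
    d=np.load(f"pics/{n}3.png.npz");W=d["W"];r=np.hypot(W[...,0]-.4722,W[...,1]-.1955)
    q=W[(r<.03)&(W[...,2]>.1)];z=np.nanpercentile(q[:,2],85);t=q[abs(q[:,2]-z)<.004]
    print(n,"lid top z",np.median(t[:,2]),"centre",fit.circ(t,.023)); fit.run(f"pics/{n}3.png.npz")
cv2.imwrite("pics/c3.png",cv2.resize(np.hstack([np.load("pics/top3.png.npz")["p"][150:300,130:450,::-1],np.load("pics/side3.png.npz")["p"][150:300,220:420,::-1]]),None,fx=1.5,fy=1.5))
E
```

```text
time_s: 19.47
ee_pos: [0.4723, 0.1956, 0.1288]
eef_rot: [-3.132, 0.012, 0.341]
force: [0.1, 0.3, 0.7]
grip_width: 0.0751
time_s: 19.88
ee_pos: [0.4716, 0.1953, 0.1529]
eef_rot: [-3.132, 0.015, 0.341]
force: [-0.3, 0.0, 0.3]
grip_width: 0.0945
time_s: 20.3
ee_pos: [0.472, 0.1554, 0.2405]
eef_rot: [-3.132, 0.011, 0.342]
force: [-0.5, -0.5, 0.2]
grip_width: 0.0942
time_s: 20.72
ee_pos: [0.4717, 0.0077, 0.2412]
eef_rot: [-3.133, 0.011, 0.341]
force: [0.6, 0.0, -0.3]
grip_width: 0.0939
time_s: 20.97
ee_pos: [0.4718, 0.0084, 0.2416]
eef_rot: [-3.133, 0.01, 0.341]
force: [0.5, 0.3, -0.8]
grip_width: 0.094
top lid top z 0.13971193080588715 centre (array([0.47190635, 0.1930091 ]), np.float64(0.004521689502579401))
orange 314 [ 0.4268 -0.2826] 0.66
blue 301 [ 0.5043 -0.2185] 0.59
green 324 [ 0.4119 -0.1828] 0.61
dock 181 [0.473  0.1945] [0.4735     0.19540476] 0.0
well z hist (array([0, 0, 0, 0, 0, 0, 0, 0, 0, 0, 0, 0, 0, 0, 0]), array([0.02 , 0.025, 0.03 , 0.035, 0.04 , 0.045, 0.05 , 0.055, 0.06 ,
       0.065, 0.07 , 0.075, 0.08 , 0.085, 0.09 , 0.095]))
side lid top z 0.14025049706668724 centre (array([0.47312081, 0.19610788]), np.float64(0.0005637840246064611))
orange 92 [ 0.4281 -0.28  ] 1.45
orange 87 [0.0478 0.0367] 17.67
blue 99 [ 0.5027 -0.2148] 1.63
pink 129 [ 0.5449 -0.1272] 1.06
green 117 [ 0.4132 -0.1813] 1.31
dock 438 [0.4735 0.1935] [0.473625 0.1935  ] 0.3919108656564132
well z hist (array([ 0,  0,  0,  0,  0,  0,  0,  0,  0,  1,  3, 16, 28, 25, 32]), array([0.02 , 0.025, 0.03 , 0.035, 0.04 , 0.045, 0.05 , 0.055, 0.06 ,
       0.065, 0.07 , 0.075, 0.08 , 0.085, 0.09 , 0.095]))
```

View pics/c3.png

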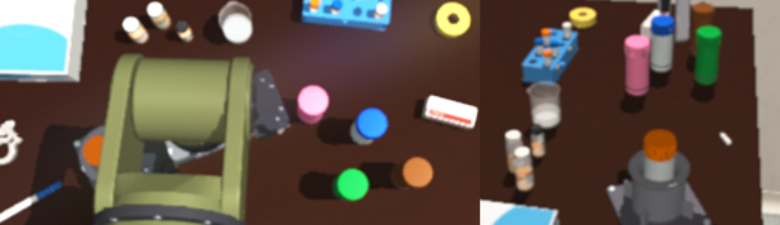

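The crops show orange upright in the well and blue standing in place. The lid top is at 0.140 m, so the underside is at about 0.030 m and the plate has sunk about 4 mm. The robot touches nothing.

```bash
python3 -c "
from station import ctrl
print(ctrl.hand_in())"
```

```text
the job is handed in; nothing more can be done
None
```

The job is done and handed in at about 21 s on the robot's clock; `hand_in` reports no verdict. I lifted blue first (about 2.8 N) and stood it back, then lifted orange (about 7.2 N). Orange is the heavier, so I lowered it straight from that lift into the dock's well.

- **Docking:** The canister met the floor plate at TCP z ≈ 0.133 m. I let go with only about 0.6 N still on the wrist.
- **Orange, last check:** The lid top is at 0.140 m. That puts the underside about 4 mm below the unloaded plate height, against about 4.5 mm expected for its weight.
- **Blue and the others:** Blue is upright within 1 mm of where it started in the top view. The green and brown look-alikes measure unmoved, and pink (side view) is within about 1 mm. In the last picture the vials, beaker, slide box and tape look undisturbed. The gripper is open, clear of everything.
- **Disagreements:** In the final top view the arm partly hid orange's lid, so that circle fit was poor (4.5 mm residual). The side view gave a clean fit, 0.6 mm residual, centred within about 1 mm of the release point. Earlier, the two cameras differed by 2 to 3 mm in y on the same objects. The tool also drifted to about 0.9° of tilt, which was the same when gripping and releasing orange.

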